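# Prop the splash shield and hold it upright

### The job

The small clear splash shield at the front of the bench is leaning back on its rear feet with its prop leg folded up. Swing the prop leg down over its spring centre until it snaps fully down against its stop, then take the shield by the round handle bar on top, bring it upright off its rear feet and finish holding it there: upright, still, its bottom rail still standing on the bench about where it was, leg still down. Do not let go at the end, do not tip the shield over, and leave the beaker, the vial and the timer alone.

Things in the scene. Friction and masses are not known exactly. Their poses are not given: they have to be found in the camera images.
- shield: Loose splash shield, 0.85 kg: clear panel in a tube frame, 130 wide, 196 mm high, on a round bottom rail (diameter 20, length 130 mm). Origin: middle of the rail's axis; z up the panel (its top edge at 134 mm), y along the rail, x out of the back; prop leg on the front (-x). Weighted feet reach 56 mm back: left alone it always leans back 0.21 rad on them. Upright = z vertical.
- handle_bar (a point): Middle of the round handle bar on top of the shield: diameter 12 mm, along the shield's own y, straight and free for 40 mm either side of this point, which lies at (0, 0, 180) mm in the shield's frame. Free space of 40 mm under the bar.
- rail_mid (a point): Middle of the bottom rail's axis, the same point as the shield's origin; 10 mm above the bench while the rail stands on it.
- hub (a point): Pivot of the prop leg on the shield's front, at (-28, -30, 85) mm in the shield's frame. Pivot axis: out of the front and 25 degrees up, direction (-0.906, 0, 0.423) in the shield's frame; the leg turns about it by the right-hand rule.
- leg_tip (a point): Rubber end of the prop leg, on its axis 84 mm from the hub. Steel rod of 10 mm diameter, rubber end 13 mm, 90 mm long from the hub. Folded, it points along the shield's +y and 15 degrees up: direction (0.109, 0.966, 0.235) in the shield's frame; it can be pushed down from above at 40 to 80 mm from the hub.
- prop_leg (a joint): Angle of the prop leg, rad: 0 folded up (start), 1.97 fully down at its stop (its end then hangs about 13 mm over the bench when the shield is upright). An over-centre spring: below 0.98 it springs back up, above that it snaps down by itself. Needs up to 0.1 N m, about 1.5 N at 65 mm from the hub; pushing with over about 4 N may tip the shield forward.
- beaker: Bystander: clear plastic beaker, 67 mm wide, 71 mm high, standing; origin under its centre. Leave alone.
- vial: Bystander: sample vial with white cap, 29 mm wide, 68 mm high, standing; origin under its centre. Leave alone.
- lab_timer: Bystander: flat white timer, 64x66x18 mm; origin under its centre. Leave alone.

How it is judged (in metres and radians):
On the way, in this order (a step that is already met when the one before it is completed fails the run):
1. the prop leg is snapped fully down while the shield still leans back (value of joint prop_leg above 1.85 rad and angle between shield's own z axis and vertical below 0.35 rad), for 0.2 s.
2. the shield is held upright by its handle bar (angle between shield's own z axis and vertical below 0.07 rad and contact force between the fingers and shield above 0.5 N and distance between the grasp point and handle_bar below 0.06 m), for 0.3 s.
At the end, for the whole second after the job is handed in: Finished while holding: fingers press the shield (over 0.5 N) within 60 mm of the handle bar's middle; shield upright within 0.07 rad and at rest; rail on the bench (lifted under 6 mm), within 50 mm of its start; prop leg down (over 1.85 rad) (all of step 2 and value of joint prop_leg above 1.85 rad and height (world z) of rail_mid below 0.016 m and distance of rail_mid from where it was at the start of the episode below 0.05 m and linear speed of shield below 0.02 m/s); the arm keeps its last pose, push and grip.
It fails at once if the shield is tipped over (angle between shield's own z axis and vertical above 0.6 rad).
It fails at once if the beaker is disturbed (distance of beaker from where it was at the start of the episode above 0.03 m).
It fails at once if the vial is disturbed (distance of vial from where it was at the start of the episode above 0.03 m).
It fails at once if the timer is disturbed (distance of lab_timer from where it was at the start of the episode above 0.03 m).
It also fails if it takes over 48 s, if anything falls off the work surface, if the arm or the gripper's body presses on something with over 40 N, if the wrist force passes 120 N, or if a joint passes its speed limit or range.

### The arm

A 6-joint arm with a two-finger parallel gripper is mounted at the origin on a cart in front of the work surface, level with it; the furniture and walls round the work are solid. World frame = base frame: x ahead of the robot, y to its left, z up, the work surface at z = 0. Lengths are in mm, angles in rad, forces in N, time in s.
With the tool pointing down it reaches from about 350 to 775 mm from the base axis. Payload 7.3 kg.
Tool frame: the origin (TCP) lies midway between the tips of the shut fingers; the grasp point (between the pads) lies 19 mm behind it; z points along the fingers, y is the line along which they close (so a half turn about z gives the same grasp; the last joint's range is limited). The gripper opens to 92 mm and grips with 3 to 60 N. Pads are 19 mm wide; open, the fingers measure 130 mm over their backs; the gripper's body (75 mm by 190 mm) begins 47 mm behind the grasp point.
Start: joints at [0.962, 0.342, 1.524, -0, 1.275, -0.146], TCP at [234.378, 469.8, 226.741] pointing down, gripper open.
Joint ranges: [-2.53, 2.53], [-0.77, 2.02], [0.04, 2.7], [-1, 4.14], [0.28, 2.66], [-3.11, 3.11]. Speed limits (rad/s): [2.57, 2.57, 3.14, 3.14, 3.14, 3.14].

### API

Orientations are given as [roll, pitch, yaw] about the fixed x, y, z axes, in that order (R = Rz(yaw) Ry(pitch) Rx(roll)).
In Python, from plant import bot gives the robot as it stands.
- The arm moves only by the tool jog_arm, never from a script. Its arguments are lists of equal length, an entry for each row: "dp": the shift along the tool's x, y, z in m, a list of three; "twist": the turn about the tool's z in degrees. A call has 1 to 10 rows; each row shifts and turns the commanded pose from where the row before left it, along the tool's axes as they then stand; what a row does not reach is not made up. A row lasts 1/8 s, in which the tool goes at most 62.5 mm and 10.7 degrees, less where a joint would pass 70% of its speed; a pose out of reach is approached as far as the arm can. A call is refused whole if a number of a shift passes 0.0625 or a number of a turn 10.7, either way. A call with a gripper value outside its range is refused whole. "jaw" is the finger opening in m, from 0 to 0.0918, set as the call begins (left out, the last holds). The fingers move at their own pace and stop on an object; the grip force is fixed at half the most. Time passes only in rows, so rows that do not move let the fingers close. It gives the time, the measured TCP pose, the force, the opening and the grip force at its end, in the units of the state.
- bot.get_obs(): the state, without advancing time (a new reading comes with each control period).
- bot.capture(name): name is "scene" or "top" or "wrist"; returns the picture (420x560x3 uint8, blue, green, red); there is no depth.
- bot.camera_params(name): a dict with "fx", "fy", "cx", "cy" (pixels), "R" (3x3) and "t" (3): a world point X has camera coordinates R X + t. Camera axes: x right, y down, z forward; pixel columns grow to the right and rows downward; lengths in mm; the calibration is good to about 2 mm. A picture is of the moment at which its call begins: read the wrist's pose just before it. camera_params takes no time and is no camera call; for the wrist camera it gives the pose at the moment of the call.
- bot.close_job(): hands the job in; it is judged then, once.
Trained networks look in the newest picture that a camera, given by its name, has taken for a name from the list of things; names that differ only in an ending like _2 or _b are one class to them, and where a whole thing is asked for, a point or a joint stands for the part that bears it (a point fixed in the world has none). Each returns a list of dicts, best first, with "confidence" (0 to 1); they miss things now and then, are a little off and sometimes report something else, mostly with a low value. They report only what shows in the picture. A call takes as long as a camera call.
- bot.find_in(camera, label): "bbox" ([centre column, centre row, width, height] in pixels, round what is visible of it).
- bot.masks_of(camera, label): "pixels" (420x560 bool, what is visible of it) and "bbox" ([centre column, centre row, width, height] in pixels, round what is visible of it).
The state is a dict: "time": time; "joint_positions": joint angles; "dq": joint speeds; "tau": joint torques, N m; "tool_pos": TCP position; "tcp_rot": TCP orientation; "contact_force": force on the tool from outside, world axes, zero at the start; "moment": the same for the moment, N m; "grip_width": finger opening in mm; "finger_force": force on a finger pad.
Only numpy, scipy, OpenCV 4.12 (cv2) and the standard library are available. Lean on these libraries where they do the work, as an engineer would, in place of code of your own. Each camera call takes 0.05 s, during which the arm holds its last target. There are 200 camera calls.

## Working session

There is one attempt and no reset: what is moved stays moved. The work goes in short steps, Python scripts to look and compute and a tool call to move; the robot and the scene stay as the last step left them, time stands still between calls to the robot, and variables do not carry over. Pictures are saved under pics/ and viewed, at most 10 in all, crops included, and the job is handed in when it is done.

Besides the shell and the picture viewer there is one more tool, called after "Emit:" by a JSON object that holds its "op" and its "data". jog_arm: Moves the arm, as the interface text tells. Its arguments: {"type":"object","properties":{"dp":{"type":"array"},"twist":{"type":"array"},"jaw":{"type":"number"}},"required":["dp","twist"]}

```bash
mkdir -p pics; ls
python3 - <<'E'
from plant import bot
import cv2,numpy as np
o=bot.get_obs(); print({k:np.round(v,3).tolist() for k,v in o.items()})
a=[]
for c in ("scene","top"):
    im=bot.capture(c); cv2.imwrite(f"pics/{c}0.png",im); p=bot.camera_params(c); print(c,{k:np.round(v,3).tolist() for k,v in p.items()})
    for l in ("shield","handle_bar","rail_mid","hub","leg_tip","prop_leg","beaker","vial","lab_timer"):
        print(l,[(np.round(d["bbox"]).tolist(),round(d["confidence"],2)) for d in bot.find_in(c,l)[:2]])
E
```

```text
pics
{'time': 0.0, 'joint_positions': [0.962, 0.343, 1.525, 0.0, 1.275, -0.146], 'dq': [0.0, -0.001, -0.002, 0.0, -0.001, 0.001], 'tau': [-0.001, -43.124, -24.422, 0.072, 0.056, -0.0], 'tool_pos': [234.123, 469.438, 226.054], 'tcp_rot': [-3.14, -0.0, 2.679], 'contact_force': [0.481, -0.462, 0.239], 'moment': [0.024, -0.02, -0.035], 'finger_force': 0.0, 'grip_width': 92.031}
scene {'fx': 513.418, 'fy': 513.418, 'cx': 286.139, 'cy': 209.332, 'R': [[0.534, -0.846, 0.008], [-0.575, -0.37, -0.73], [0.621, 0.385, -0.683]], 't': [-442.096, 259.692, 1254.341]}
shield [([280.0, 227.0, 43.0, 75.0], 0.71)]
handle_bar [([279.0, 231.0, 43.0, 74.0], 0.75)]
rail_mid [([282.0, 229.0, 44.0, 73.0], 0.65)]
hub [([279.0, 227.0, 39.0, 72.0], 0.87)]
leg_tip [([268.0, 226.0, 6.0, 11.0], 0.59)]
prop_leg [([269.0, 228.0, -1.0, 2.0], 0.5)]
beaker [([393.0, 277.0, 29.0, 34.0], 0.84)]
vial [([180.0, 192.0, 11.0, 27.0], 0.6)]
lab_timer [([212.0, 217.0, 26.0, 18.0], 0.71)]
top {'fx': 389.967, 'fy': 389.967, 'cx': 273.706, 'cy': 212.124, 'R': [[-0.006, -1.0, -0.001], [-0.989, 0.006, -0.147], [0.147, -0.0, -0.989]], 't': [-215.016, 428.255, 1072.827]}
shield [([285.0, 217.0, 26.0, 53.0], 0.84)]
handle_bar [([286.0, 219.0, 22.0, 55.0], 0.98)]
rail_mid [([285.0, 218.0, 28.0, 60.0], 0.77), ([394.0, 200.0, 35.0, 27.0], 0.54)]
hub [([284.0, 217.0, 28.0, 61.0], 0.89)]
leg_tip [([284.0, 219.0, 29.0, 61.0], 0.49), ([274.0, 215.0, 11.0, 35.0], 0.43)]
prop_leg [([276.0, 215.0, 11.0, 34.0], 0.72)]
beaker [([392.0, 201.0, 34.0, 27.0], 0.71)]
vial [([153.0, 220.0, 11.0, 11.0], 0.44)]
lab_timer [([200.0, 220.0, 27.0, 22.0], 0.94), ([286.0, 217.0, 28.0, 59.0], 0.45)]
```

Run:
```python
import cv2,numpy as np
a=cv2.imread("pics/scene0.png")[180:280,230:330]; b=cv2.imread("pics/top0.png")[170:270,235:335]
cv2.imwrite("pics/c0.png",np.hstack([cv2.resize(x,(400,400),interpolation=cv2.INTER_CUBIC) for x in (a,b)]))
```

```text
(no output)
```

View pics/c0.png

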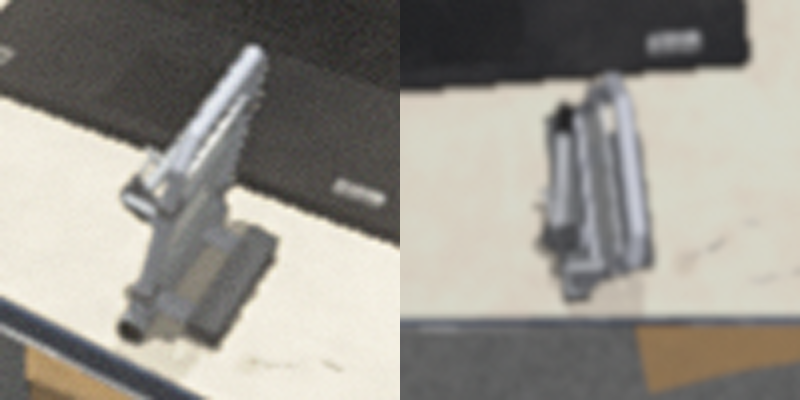

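View pics/scene0.png

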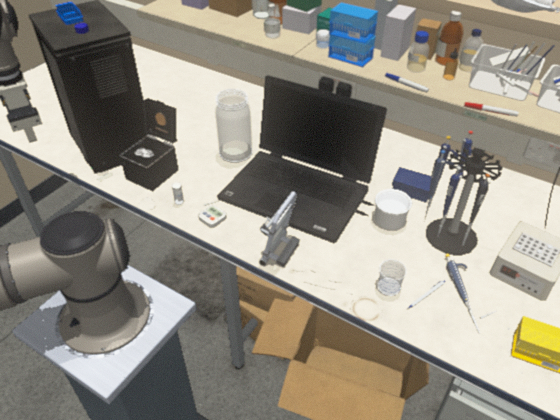

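The crops show the shield end-on. The rail's near end is at scene (262,262) and top (279,242). The folded leg is on the image-left (+y) side with its black tip at top (275,199), and the bar runs from top (288,190) to (295,235). The laptop lies just beyond the far end.

```bash
cat > h.py <<'E'
from plant import bot
import cv2,numpy as np
from scipy.spatial.transform import Rotation as Ro
from scipy.optimize import least_squares
P=dict(handle=(0,0,180),rail=(0,0,0),hub=(-28,-30,85),railn=(0,-65,0),railf=(0,65,0),barn=(0,-40,180),barf=(0,40,180))
d=np.array([.109,.966,.235]); ax=np.array([-.906,0,.423])
def legpt(r,q=0): return np.array([-28,-30,85])+r*Ro.from_rotvec(ax*q).apply(d)
P["tip"]=legpt(84)
def w(p,s,lean=.21): return Ro.from_euler("ZY",[s[2],lean]).apply(p)+[s[0],s[1],10]
def proj(X,c):
    q=np.array(c["R"])@X+c["t"]; return np.array([c["fx"]*q[0]/q[2]+c["cx"],c["fy"]*q[1]/q[2]+c["cy"]])
def fit(obs,s0=(430,0,-1.6)):
    f=lambda s:np.concatenate([(proj(w(np.array(p,float),s),c)-uv)*k for c,p,uv,k in obs])
    r=least_squares(f,s0,x_scale=[10,10,.1],loss="soft_l1"); return r.x,f(r.x)
E
cat > fit0.py <<'E'
from h import *
S=bot.camera_params("scene");T=bot.camera_params("top")
obs=[(S,P["railn"],(262.5,261.7),1),(T,P["railn"],(278.7,242.5),1),(T,P["tip"],(275.5,198.7),1),(S,P["hub"],(265,230),.5),(T,P["hub"],(275.5,229.5),.5)]
s,r=fit(obs); print(s.round(3),r.round(1))
for k in P: print(k,w(np.array(P[k],float),s).round(0),proj(w(np.array(P[k],float),s),S).round(0),proj(w(np.array(P[k],float),s),T).round(0))
def inv(c,uv,z):
    R=np.array(c["R"]);d=R.T@[(uv[0]-c["cx"])/c["fx"],(uv[1]-c["cy"])/c["fy"],1];o=-R.T@c["t"];return (o+d*(z-o[2])/d[2]).round(0)
print("beaker",inv(T,(392,201),35),"vial",inv(T,(153,220),35),"timer",inv(T,(200,220),10))
print("laptop corner",inv(T,(235+345/4,170+65/4),15),inv(T,(235,170+22),15))
E
python3 fit0.py
```

```text
[ 405.016 -225.126   -1.458] [-0.3  1.1  0.3  0.7  0.  -2.4 -0.3 -0.1 -0.6 -0.7]
handle [ 409. -262.  186.] [286. 204.] [292. 210.]
rail [ 405. -225.   10.] [273. 247.] [276. 221.]
hub [ 374. -219.   99.] [264. 230.] [274. 228.]
railn [ 340. -232.   10.] [262. 263.] [279. 243.]
railf [ 470. -218.   10.] [284. 232.] [274. 199.]
barn [ 369. -267.  186.] [279. 214.] [294. 226.]
barf [ 449. -258.  186.] [293. 194.] [290. 194.]
tip [ 456. -223.  116.] [283. 207.] [276. 196.]
beaker [ 456. -553.   35.] vial [406. 122.  35.] timer [409.  -5.  10.]
laptop corner [ 504. -356.   15.] [ 489. -106.   15.]
```

Emit:
{"op": "jog_arm", "data": {"dp": [[-0.0385, -0.033, -0.006], [-0.0385, -0.033, -0.006], [-0.0385, -0.033, -0.006], [-0.0385, -0.033, -0.006], [-0.0385, -0.033, -0.006], [-0.0385, -0.033, -0.006], [-0.0385, -0.033, -0.006], [-0.0385, -0.033, -0.006], [-0.0385, -0.033, -0.006], [-0.0385, -0.033, -0.006]], "twist": [0, 0, 0, 0, 0, 0, 0, 0, 0, 0], "jaw": 0}}

```text
time: 2.25
tool_pos: [432.0, 1.0, 287.1]
tcp_rot: [3.141, 0.001, 2.679]
contact_force: [1.1, 0.5, 0.0]
grip_width: 0.8
finger_force: 0.0
```

Emit:
{"op": "jog_arm", "data": {"dp": [[-0.0175, -0.0335, 0], [-0.0175, -0.0335, 0], [-0.0175, -0.0335, 0], [-0.0175, -0.0335, 0], [0, 0, 0], [0, 0, 0], [0, 0, 0], [0, 0, 0], [0, 0, 0], [0, 0, 0]], "twist": [0, 0, 0, 0, 9.5, 9.5, 9.5, 9.5, 9.5, 9.5]}}

```text
time: 3.5
tool_pos: [434.3, -148.5, 286.7]
tcp_rot: [3.141, -0.0, 1.679]
contact_force: [-0.2, 0.2, 0.9]
grip_width: 0.1
finger_force: 0.0
```

```bash
cat > wr.py <<'E'
from h import *
import sys,json
n=sys.argv[1]; s=json.loads(sys.argv[2]); q=float(sys.argv[3]) if len(sys.argv)>3 else 0
c=bot.camera_params("wrist"); im=bot.capture("wrist"); o=bot.get_obs()
json.dump({k:np.array(v).tolist() for k,v in c.items()},open(f"{n}.json","w"))
print(np.round(o["time"],2),np.round(o["tool_pos"],1),np.round(o["tcp_rot"],3),np.round(c["fx"]))
cv2.imwrite(f"pics/{n}raw.png",im)
for k in P:
    u=proj(w(np.array(P[k],float),s),c); print(k,u.round(0)); cv2.circle(im,tuple(int(v) for v in u.round()),3,(0,0,255),1)
cv2.imwrite(f"pics/{n}.png",cv2.resize(im,(784,588),interpolation=cv2.INTER_CUBIC))
E
python3 wr.py w1 "[405,-225,-1.458]"
```

```text
3.55 [ 434.4 -148.5  286.7] [ 3.141 -0.     1.672] 295.0
handle [241. 313.]
rail [253. 223.]
hub [224. 238.]
railn [212. 223.]
railf [295. 223.]
barn [201. 313.]
barf [280. 313.]
tip [289. 253.]
```

View pics/w1.png

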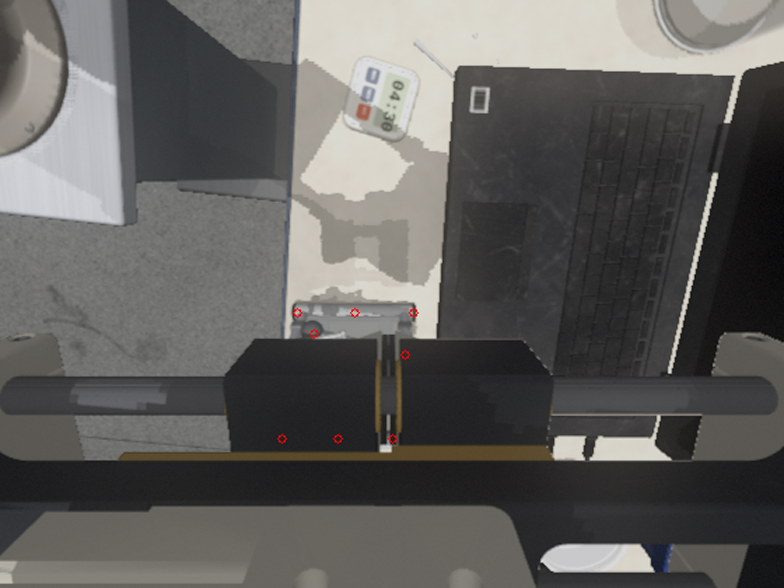

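The overlay shows the predicted rail ends (297–413, 313) lying on the visible rail (293–415) and the hub within 6 px, so the pose is good. Next I'll compute the push path.

Run:
```python
from h import *
s=[405,-225,-1.458]
dw=Ro.from_euler("ZY",[s[2],.21])
for q in (0,.2,.4,.6,.8,1,1.1,1.2,1.4,1.97):
    # sample rod in shield-yaw frame: u along shield y, f forward(+front)
    r=np.linspace(20,90,141); L=np.array([legpt(a,q) for a in r])
    W=Ro.from_euler("Y",.21).apply(L); u=W[:,1]; f=-W[:,0]; z=W[:,2]+10
    m=(u>=17)&(u<=55)
    if not m.any(): print(q,"off",W[-1].round());continue
    top=z+np.where(r>77,6.5,5)/np.sqrt(1-(np.gradient(z,r)**2)*.95)
    i=np.argmax(np.where(m,top,-1)); 
    fc=f[i]; X=Ro.from_euler("Z",s[2]).apply([-(fc+7),36,0])+[s[0],s[1],0]
    print(q,"r",r[i].round(0),"u",u[i].round(0),"f",fc.round(1),"TCP",X[:2].round(1),top[i].round(1))
```

```text
0 r 88.0 u 55.0 f -3.9 TCP [ 440.4 -217.9] 123.7
0.2 r 85.0 u 55.0 f 6.5 TCP [ 439.2 -207.5] 109.7
0.4 r 48.0 u 17.0 f 13.6 TCP [ 438.4 -200.5] 98.8
0.6 r 50.0 u 17.0 f 19.7 TCP [ 437.8 -194.4] 90.9
0.8 r 55.0 u 17.0 f 26.7 TCP [ 437.  -187.5] 82.0
1 r 64.0 u 17.0 f 35.6 TCP [ 436.  -178.6] 70.5
1.1 r 70.0 u 17.0 f 41.3 TCP [ 435.3 -173. ] 63.3
1.2 r 80.0 u 17.0 f 48.3 TCP [ 434.5 -166. ] 56.2
1.4 off [-59.   8.  24.]
1.97 off [-63. -42.  18.]
```

Emit:
{"op": "jog_arm", "data": {"dp": [[-0.021, 0, 0], [-0.021, 0, 0], [-0.021, 0, 0], [0, 0, 0.0365], [0, 0, 0.0365], [0, 0, 0.0365], [0, 0, 0.0365], [0, 0, 0]], "twist": [0, 0, 0, 0, 0, 0, 0, 0]}}

```text
time: 4.55
tool_pos: [440.1, -211.2, 138.5]
tcp_rot: [-3.137, -0.004, 1.684]
contact_force: [0.1, -1.3, -0.2]
grip_width: 0.2
finger_force: 0.0
```

```bash
python3 wr.py w2 "[405,-225,-1.458]" >/dev/null
python3 - <<'E'
import cv2,numpy as np
from plant import bot
a=cv2.imread("pics/w2raw.png")[160:360,160:400]
b=bot.capture("scene")[150:290,210:350]
cv2.imwrite("pics/m2.png",np.hstack([cv2.resize(a,(480,400)),cv2.resize(b,(320,400)) if 0 else cv2.resize(b,(400,400))[:,:310]]))
E
```

```text
(no output)
```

View pics/m2.png

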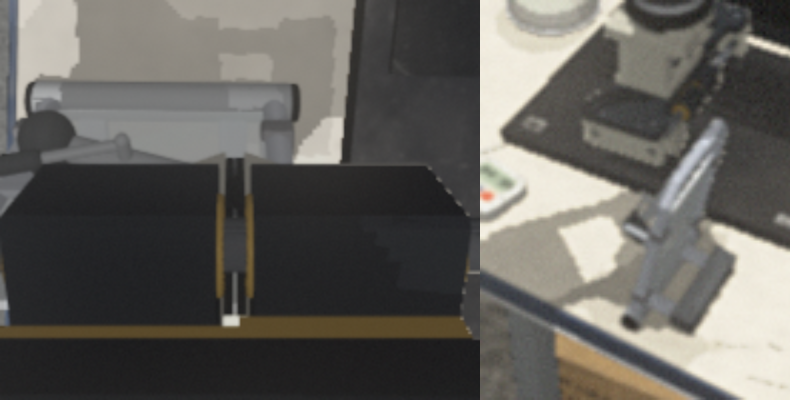

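Run:
```python
from h import *
c=bot.camera_params("wrist");S=bot.camera_params("scene");t=np.array([440.1,-211.2,138.5])
print("cam",(-np.array(c["R"]).T@c["t"]).round(), "axis",np.array(c["R"])[2].round(2))
for dx in (-19,0,19):
  for dz in (0,66):
    for dy in (-9.5,9.5):
      X=t+[dx,dy,dz];u=proj(X,c);v=proj(X,S); print(dx,dy,dz,"crop",((u-[160,160])*2).round(),"scene comp",((v-[210,150])*2.857+[480,0]).round())
```

```text
cam [ 434. -140.  300.] axis [ 0.03 -0.26 -0.96]
-19 -9.5 0 crop [163. 203.] scene comp [665. 168.]
-19 9.5 0 crop [168. 143.] scene comp [648. 160.]
-19 -9.5 66 crop [123. 355.] scene comp [665. 113.]
-19 9.5 66 crop [129. 268.] scene comp [647. 105.]
0 -9.5 0 crop [226. 209.] scene comp [676. 156.]
0 9.5 0 crop [233. 150.] scene comp [659. 148.]
0 -9.5 66 crop [221. 364.] scene comp [676. 101.]
0 9.5 66 crop [232. 278.] scene comp [658.  93.]
19 -9.5 0 crop [289. 216.] scene comp [687. 144.]
19 9.5 0 crop [298. 157.] scene comp [670. 137.]
19 -9.5 66 crop [319. 374.] scene comp [688.  89.]
19 9.5 66 crop [334. 288.] scene comp [670.  82.]
```

Run:
```python
from h import *
s=[405,-225,-1.458]
for q in (0,.2,.4,.6,.8,1,1.1,1.2,1.3):
    u0=36-14*min(q,1.2)
    for hw in (4.5,19):
        r=np.linspace(20,90,281); W=Ro.from_euler("Y",.21).apply(np.array([legpt(a,q) for a in r])); u=W[:,1]; z=W[:,2]+10
        m=abs(u-u0)<=hw; top=z+5/np.sqrt(1-np.gradient(z,r)**2*.95); i=np.argmax(np.where(m,top,-1))
        X=Ro.from_euler("Z",s[2]).apply([W[i,0],u0,0])+[s[0],s[1],0]
        print(q,u0,hw,"r",r[i].round(0),"rod at y",X.round(1)[:2],"top",top[i].round(1))
b=cv2.resize(bot.capture("scene")[180:235,240:310],(770,600),interpolation=cv2.INTER_CUBIC);cv2.imwrite("pics/z.png",b)
```

```text
0 36 4.5 r 73.0 rod at y [ 441.  -222.6] top 119.1
0 36 19 r 88.0 rod at y [ 441.2 -224.9] top 122.2
0.2 33.2 4.5 r 68.0 rod at y [ 437.2 -214.1] top 107.4
0.2 33.2 19 r 82.0 rod at y [ 437.2 -214.7] top 108.1
0.4 30.4 4.5 r 56.0 rod at y [ 433.6 -207.3] top 97.8
0.4 30.4 19 r 42.0 rod at y [ 433.7 -208.5] top 99.4
0.6 27.6 4.5 r 56.0 rod at y [ 430.1 -201. ] top 89.2
0.6 27.6 19 r 41.0 rod at y [ 430.4 -204.1] top 93.3
0.8 24.799999999999997 4.5 r 59.0 rod at y [ 426.5 -194.5] top 80.4
0.8 24.799999999999997 19 r 42.0 rod at y [ 427.1 -199.8] top 87.4
1 22 4.5 r 64.0 rod at y [ 422.8 -187. ] top 70.4
1 22 19 r 45.0 rod at y [ 423.7 -194.9] top 80.8
1.1 20.599999999999998 4.5 r 69.0 rod at y [ 420.9 -182.3] top 64.2
1.1 20.599999999999998 19 r 47.0 rod at y [ 422. -192.] top 77.1
1.2 19.2 4.5 r 76.0 rod at y [ 418.8 -176.6] top 56.7
1.2 19.2 19 r 51.0 rod at y [ 420.2 -188.5] top 72.4
1.3 19.2 4.5 r 88.0 rod at y [ 417.8 -167.8] top 45.2
1.3 19.2 19 r 60.0 rod at y [ 419.5 -182.5] top 64.8
```

View pics/z.png

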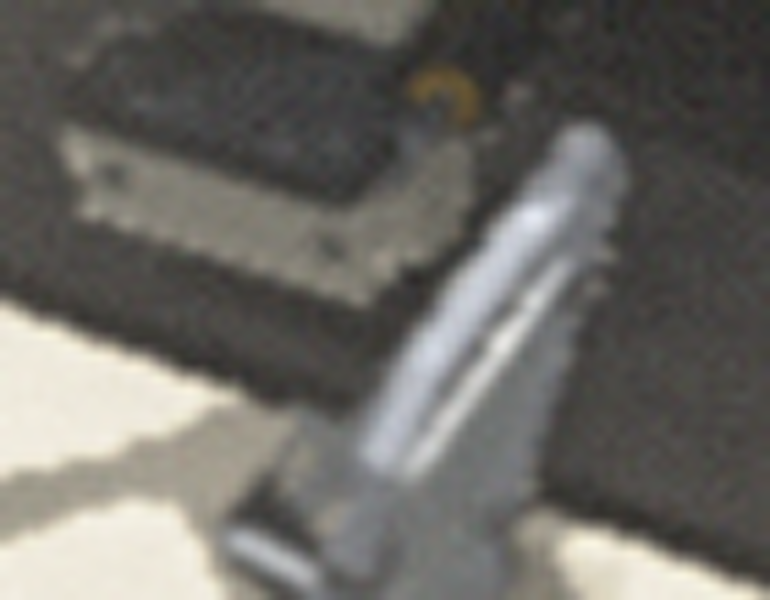

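Run:
```python
from h import *
c=bot.camera_params("scene")
R=np.array(c["R"]);o=-R.T@c["t"];print("cam",o.round())
for n,zu in dict(nearcorner=(365,300),left=(70,200),leftbot=(80,215),right=(470,200),blackbot=(345,200)).items():
    uv=np.array([240+zu[0]/11,180+zu[1]/10.91]); d=R.T@[(uv[0]-c["cx"])/c["fx"],(uv[1]-c["cy"])/c["fy"],1]
    print(n,[(o+d*(z-o[2])/d[2]).round(0).tolist() for z in (138,204,240)])
cv2.imwrite("pics/z3.png",cv2.resize(bot.capture("scene")[60:240,150:390],(800,600),interpolation=cv2.INTER_CUBIC))
```

```text
cam [-393. -761. 1050.]
nearcorner [[423.0, -215.0, 138.0], [364.0, -254.0, 204.0], [332.0, -276.0, 240.0]]
left [[414.0, -135.0, 138.0], [356.0, -180.0, 204.0], [324.0, -205.0, 240.0]]
leftbot [[411.0, -140.0, 138.0], [353.0, -185.0, 204.0], [321.0, -210.0, 240.0]]
right [[467.0, -216.0, 138.0], [404.0, -256.0, 204.0], [370.0, -277.0, 240.0]]
blackbot [[450.0, -191.0, 138.0], [389.0, -232.0, 204.0], [356.0, -255.0, 240.0]]
```

View pics/z3.png

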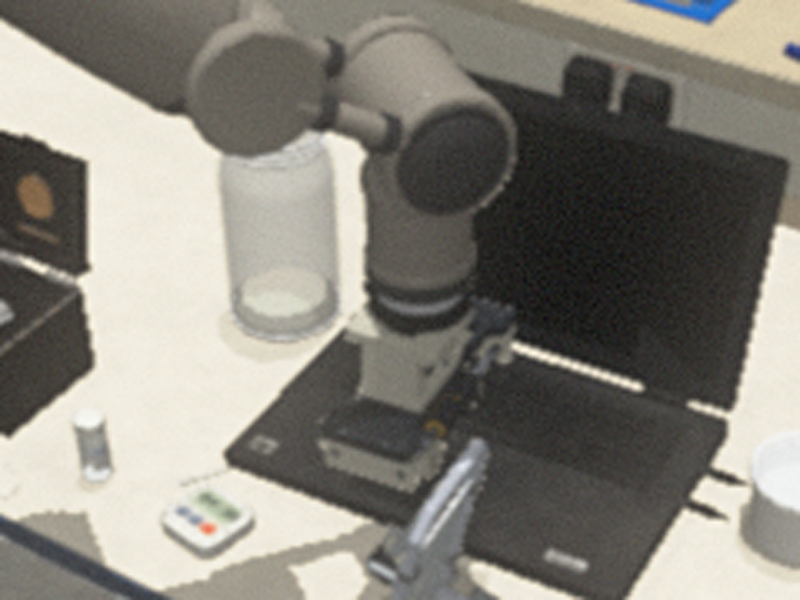

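The gripper body is clear of the bar. I'll start pressing now.

Emit:
{"op": "jog_arm", "data": {"dp": [[0, 0, 0.006], [0, 0, 0.006], [0, 0, 0.006], [0, 0, 0.006], [0.0015, -0.001, 0.005]], "twist": [0, 0, 0, 0, 0]}}

```text
time: 5.38
tool_pos: [441.5, -209.3, 112.0]
tcp_rot: [3.139, -0.0, 1.684]
contact_force: [1.4, 4.5, 5.6]
grip_width: 0.1
finger_force: 2.6
```

```bash
python3 wr.py w3 "[405,-225,-1.458]" | head -1
python3 - <<'E'
import cv2,numpy as np
from plant import bot
a=cv2.imread("pics/w3raw.png")[160:300,160:400]
b=bot.capture("scene")[180:280,230:330]
cv2.imwrite("pics/m3.png",np.hstack([cv2.resize(a,(480,280)),cv2.resize(b,(280,280))]))
E
```

```text
5.42 [ 440.5 -208.9  111.2] [ 3.141e+00 -1.000e-03  1.684e+00] 295.0
```

View pics/m3.png

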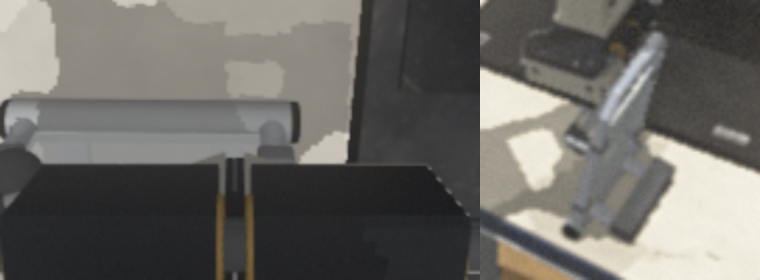

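The force (+y 4.5 N, +z 5.6 N) says the finger's back corner sits against the rod's front. I'll lift, shift back about 7 mm and press again.

Emit:
{"op": "jog_arm", "data": {"dp": [[0, 0, -0.008], [0, 0, -0.006], [-0.0035, 0, 0], [-0.0035, 0, 0], [0, 0, 0.004], [0, 0, 0.004]], "twist": [0, 0, 0, 0, 0, 0]}}

```text
time: 6.22
tool_pos: [441.2, -216.4, 117.5]
tcp_rot: [3.141, -0.001, 1.684]
contact_force: [0.1, 3.4, 5.6]
grip_width: 0.2
finger_force: 1.7
```

Emit:
{"op": "jog_arm", "data": {"dp": [[0.004, 0, 0.004], [0.004, -0.001, 0.005], [0.004, -0.001, 0.005]], "twist": [0, 0, 0]}}

```text
time: 6.6
tool_pos: [437.5, -204.6, 103.3]
tcp_rot: [-3.141, -0.0, 1.684]
contact_force: [0.8, -0.6, 1.2]
grip_width: 0.3
finger_force: 0.7
```

Emit:
{"op": "jog_arm", "data": {"dp": [[0.003, -0.003, 0.005], [0.003, -0.002, 0.0045], [0.003, -0.002, 0.0045]], "twist": [0, 0, 0]}}

```text
time: 6.98
tool_pos: [429.6, -196.6, 89.4]
tcp_rot: [3.142, -0.0, 1.684]
contact_force: [1.6, 0.4, 1.4]
grip_width: 0.7
finger_force: 0.8
```

Emit:
{"op": "jog_arm", "data": {"dp": [[0.0035, -0.0015, 0.005], [0.0035, -0.0015, 0.005], [0.0035, -0.0015, 0.005], [0.0035, -0.0015, 0.005]], "twist": [0, 0, 0, 0]}}

```text
time: 7.48
tool_pos: [422.0, -183.4, 69.3]
tcp_rot: [-3.141, -0.0, 1.684]
contact_force: [-0.3, -0.9, 0.3]
grip_width: 0.4
finger_force: 0.0
```

Emit:
{"op": "jog_arm", "data": {"dp": [[0.004, -0.0015, 0.005], [0.004, -0.0015, 0.005], [0.004, -0.0015, 0.005], [0, 0, 0]], "twist": [0, 0, 0, 0]}}

```text
time: 7.98
tool_pos: [416.1, -171.7, 54.3]
tcp_rot: [-3.141, -0.001, 1.684]
contact_force: [0.8, -0.0, -0.5]
grip_width: 0.4
finger_force: 0.0
```

Emit:
{"op": "jog_arm", "data": {"dp": [[0.02, 0, 0], [0.02, 0, 0], [0, 0, -0.047], [0, 0, -0.047], [0, 0, -0.047], [0, 0, -0.047], [0, 0, -0.047], [0, 0, 0]], "twist": [0, 0, 0, 0, 0, 0, 0, 0]}}

```text
time: 8.98
tool_pos: [413.1, -132.1, 293.1]
tcp_rot: [3.135, 0.004, 1.685]
contact_force: [1.1, 0.7, -0.8]
grip_width: 0.2
finger_force: 0.0
```

```bash
cat > look.py <<'E'
from h import *
import sys
s=eval(sys.argv[2]); ims=[]
for n,(x0,y0,x1,y1) in dict(scene=(230,180,330,280),top=(235,170,335,270)).items():
    c=bot.camera_params(n); im=cv2.resize(bot.capture(n)[y0:y1,x0:x1],(400,400),interpolation=cv2.INTER_CUBIC)
    for k in P:
        if k=="tip": X=w(legpt(84,1.97),s)
        else: X=w(np.array(P[k],float),s)
        u=(proj(X,c)-[x0,y0]+.5)*4; cv2.circle(im,tuple(int(v) for v in u),4,(0,0,255),1)
    ims.append(im)
cv2.imwrite(sys.argv[1],np.hstack(ims))
for l in ("prop_leg","leg_tip"): print(l,[(np.round(d["bbox"]).tolist(),round(d["confidence"],2)) for d in bot.find_in("scene",l)[:2]],[(np.round(d["bbox"]).tolist(),round(d["confidence"],2)) for d in bot.find_in("top",l)[:2]])
E
python3 look.py pics/l1.png "[405,-225,-1.458]"; python3 wr.py w4 "[405,-225,-1.458]"|head -1
```

```text
prop_leg [] []
leg_tip [([256.0, 238.0, 19.0, 19.0], 0.71)] []
9.32 [ 411.5 -132.1  288.6] [-3.140e+00 -1.000e-03  1.684e+00] 295.0
```

View pics/l1.png

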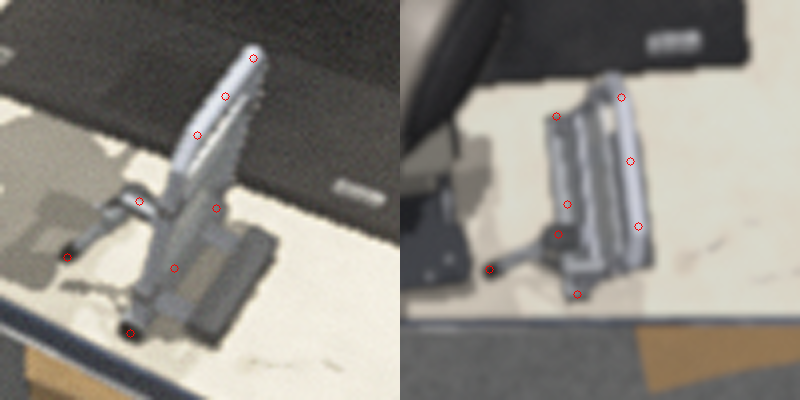

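The overlay shows the leg down, with its black tip on the marker for the stop (scene crop (68,257), top crop (489,269)). The shield pose is unchanged and the markers lie on the bar. Next I'll grasp the bar.

Emit:
{"op": "jog_arm", "data": {"dp": [[-0.043, -0.0057, 0.01], [-0.043, -0.0057, 0.01], [-0.043, -0.0057, 0.01]], "twist": [0, 0, 0], "jaw": 0.0915}}

```text
time: 9.7
tool_pos: [409.2, -263.7, 258.7]
tcp_rot: [-3.141, -0.001, 1.684]
contact_force: [0.8, -0.5, 0.1]
grip_width: 26.0
finger_force: 0.0
```

Emit:
{"op": "jog_arm", "data": {"dp": [[0, 0, 0], [0, 0, 0], [0, 0, 0], [0, 0, 0], [0, 0, 0], [0, 0, 0], [0, 0, 0], [0, 0, 0], [0, 0, 0], [0, 0, 0]], "twist": [10, 10, 10, 10, 10, 10, 10, 10, 10, 0]}}

```text
time: 10.95
tool_pos: [409.3, -262.4, 259.0]
tcp_rot: [-3.14, 0.001, 0.115]
contact_force: [-0.8, 0.4, -0.3]
grip_width: 91.4
finger_force: 0.0
```

```bash
python3 wr.py w5 "[405,-225,-1.458]"
```

```text
11.0 [ 409.3 -262.5  259.1] [-3.141e+00  1.000e-03  1.170e-01] 295.0
handle [278. 215.]
rail [251. 178.]
hub [236. 218.]
railn [252. 222.]
railf [250. 130.]
barn [278. 260.]
barf [278. 167.]
tip [244. 146.]
```

View pics/w5.png

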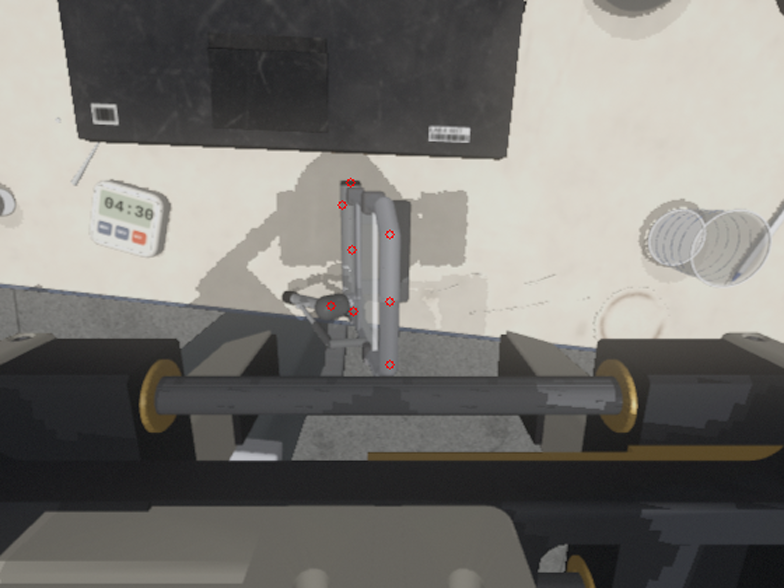

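The markers sit on the bar (mid at (390,301)), centred between the open fingers. I'll descend and close.

Emit:
{"op": "jog_arm", "data": {"dp": [[0, 0, 0.02], [0, 0, 0.02], [0, 0, 0.02], [0, 0, 0.02], [0, 0, 0.012], [0, 0, 0]], "twist": [0, 0, 0, 0, 0, 0]}}

```text
time: 11.75
tool_pos: [409.2, -262.3, 167.0]
tcp_rot: [-3.14, 0.001, 0.115]
contact_force: [0.2, -0.7, -0.9]
grip_width: 91.3
finger_force: 0.0
```

Emit:
{"op": "jog_arm", "data": {"dp": [[0, 0, 0], [0, 0, 0], [0, 0, 0], [0, 0, 0], [0, 0, 0], [0, 0, 0], [0, 0, 0], [0, 0, 0]], "twist": [0, 0, 0, 0, 0, 0, 0, 0], "jaw": 0}}

```text
time: 12.75
tool_pos: [409.5, -262.6, 167.7]
tcp_rot: [-3.142, -0.0, 0.113]
contact_force: [-1.0, -0.3, -0.7]
grip_width: 16.0
finger_force: 0.0
```

Emit:
{"op": "jog_arm", "data": {"dp": [[0, 0, 0], [0, 0, 0], [0, 0, 0]], "twist": [0, 0, 0]}}

```text
time: 13.12
tool_pos: [409.5, -262.7, 167.7]
tcp_rot: [3.141, -0.0, 0.113]
contact_force: [0.8, 0.1, -0.3]
grip_width: 11.1
finger_force: 30.0
```

Emit:
{"op": "jog_arm", "data": {"dp": [[0, -0.0047, -0.0009], [0, -0.0047, -0.0008], [0, -0.0047, -0.0006], [0, -0.0047, -0.0005], [0, 0, 0]], "twist": [0, 0, 0, 0, 0]}}

```text
time: 13.75
tool_pos: [407.5, -243.7, 170.9]
tcp_rot: [3.141, -0.001, 0.114]
contact_force: [1.1, -2.8, 1.4]
grip_width: 11.3
finger_force: 30.0
```

Emit:
{"op": "jog_arm", "data": {"dp": [[0, -0.0047, -0.0004], [0, -0.0047, -0.0002], [0, -0.0047, -0.0001], [0, -0.0044, 0], [0, 0, 0], [0, 0, 0]], "twist": [0, 0, 0, 0, 0, 0]}}

```text
time: 14.5
tool_pos: [405.5, -225.5, 171.3]
tcp_rot: [3.141, -0.001, 0.113]
contact_force: [0.9, -1.7, 4.1]
grip_width: 10.9
finger_force: 30.0
```

```bash
sed -i 's/s,lean=.21)/s,lean=0.0)/' h.py; python3 look.py pics/l2.png "[405,-225,-1.458]"; python3 -c "
from plant import bot;o=bot.get_obs();print(o['tool_pos'],o['contact_force'],o['moment'])"
```

```text
prop_leg [] []
leg_tip [([250.0, 236.0, 16.0, 24.0], 0.49)] []
[ 405.46163286 -225.67157489  171.32791956] [ 2.40881135 -0.90724874  4.96404105] [-0.48907708 -0.31866061 -0.01887595]
```

View pics/l2.png

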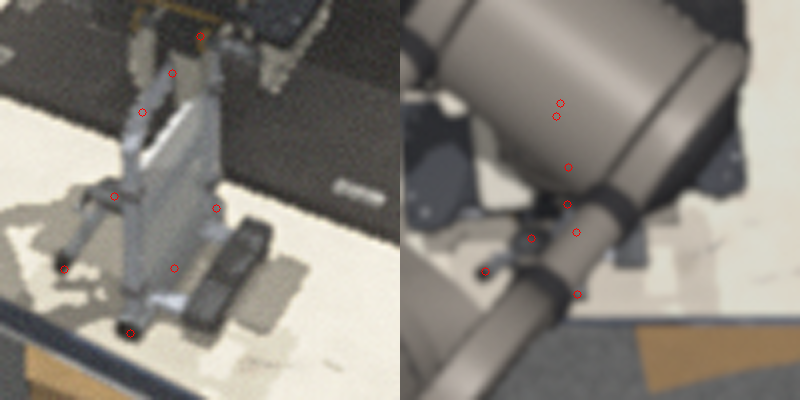

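The picture shows the shield upright and held. The rail end (128,328) hasn't moved, the feet are off the bench, the leg tip is down at (62,260), and the bar is in the fingers. The tool feels about 5 N upward, so the rail is pressed lightly onto the bench.

Emit:
{"op": "jog_arm", "data": {"dp": [[0, 0, 0], [0, 0, 0], [0, 0, 0], [0, 0, 0]], "twist": [0, 0, 0, 0]}}

```text
time: 15.3
tool_pos: [405.5, -225.7, 171.4]
tcp_rot: [3.141, -0.001, 0.113]
contact_force: [2.7, -1.3, 5.1]
grip_width: 10.8
finger_force: 30.0
```

```bash
python3 -c "
from plant import bot;print(bot.close_job())"
```

```text
the job is handed in; nothing more can be done
None
```

I snapped the prop leg fully down, brought the shield upright by its handle bar and handed the job in at about 15 s still holding it, with the rail on the bench where it started; `close_job()` gave no verdict, so the result is unconfirmed.

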